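Dip the micropipette's tip in the beaker and return it to its rest

ROBOT

A 6-joint arm with a two-finger parallel gripper is mounted at the origin on a cart in front of the work surface, level with it; the furniture and walls round the work are solid. World frame = base frame: x ahead of the robot, y to its left, z up, the work surface at z = 0. Lengths are in mm, angles in degrees, forces in N, time in s.
With the tool pointing down it reaches from about 350 to 850 mm from the base axis. Payload 8.1 kg.
Tool frame: the origin (TCP) lies midway between the tips of the shut fingers; the grasp point (between the pads) lies 19 mm behind it; z points along the fingers, y is the line along which they close (so a half turn about z gives the same grasp; the last joint's range is limited). The gripper opens to 85 mm and grips with 20 to 120 N. Pads are 22 mm wide; open, the fingers measure 114 mm over their backs; the gripper's body (76 mm by 85 mm) begins 54 mm behind the grasp point. The pads swing forward as they close: fully open they stand 13 mm farther back than shut.
Start: joints at [-73.247, 7.471, 85.268, -0, 87.261, -4.893], TCP at [221.346, -557.684, 231.292] pointing down, gripper open.
Joint ranges: [-169.43, 169.43], [-51.17, 129.36], [1.28, 143.12], [-76.62, 256.62], [0, 156.53], [-152.29, 152.29]. Speed limits (degrees/s): [136.94, 136.94, 159.86, 180, 180, 180].

INTERFACE

Orientations are given as [roll, pitch, yaw] about the fixed x, y, z axes, in that order (R = Rz(yaw) Ry(pitch) Rx(roll)).
In Python, from bench import sense, snapshot, camera_params, hand_in, masks_of, pinpoint gives the robot as it stands.
- The arm moves only by the tool step_arm, never from a script. Its argument "targets" is a list of rows, each an object with "angular": the turn, a rotation vector about the tool's x, y, z scaled (see below), a list of three; "dp": the shift along the tool's x, y, z scaled (see below), a list of three; "fingers": the closure, from 0 (fully open) to 1 (shut). A call has exactly 8 rows; each row is the pose to reach, as a shift and turn from the pose commanded when the call began, along the tool's axes at that moment, turning the shorter way round; what a row does not reach only later rows make up. The controller multiplies each number of a shift by 0.2 m and each number of a turn by 180 degrees. A row lasts 1/8 s, in which the tool goes at most 62.5 mm and 10.7 degrees, less where a joint would pass 70% of its speed; a pose out of reach is approached as far as the arm can. A call with a number of a shift or a turn outside -1 to 1 is refused whole. A call with a gripper value outside its range is refused whole. The fingers move at their own pace and stop on an object; "newtons" is the grip in N (left out, the last holds). Time passes only in rows, so rows that repeat a pose let the fingers close, or fill a call up. It gives the time, the measured TCP pose, the force, the opening and the grip force at its end, in the units of the state.
- sense(): the state, without advancing time (a new reading comes with each control period).
- snapshot(name): name is "scene" or "top"; returns the picture (400x640x3 uint8, blue, green, red); there is no depth.
- camera_params(name): a dict with "vfov" (degrees; the focal length in pixels is half the picture's height over the tangent of half this angle, whatever the lens; pixels are square), "cx", "cy" (the principal point, pixels), "R" (3x3) and "t" (3): a world point X has camera coordinates R X + t. Camera axes: x right, y down, z forward; pixel columns grow to the right and rows downward; lengths in mm; the calibration is good to about 2 mm. A picture is of the moment at which its call begins. camera_params takes no time and is no camera call.
- hand_in(): hands the job in; it is judged then, once.
Trained networks look in the newest picture that a camera, given by its name, has taken for a name from the list of things; names that differ only in an ending like _2 or _b are one class to them, and where a whole thing is asked for, a point or a joint stands for the part that bears it (a point fixed in the world has none). Each returns a list of dicts, best first, with "conf" (0 to 1); they miss things now and then, are a little off and sometimes report something else, mostly with a low value. They report only what shows in the picture. A call takes as long as a camera call. They do not tell look-alikes from the thing itself.
- masks_of(camera, label): "pixels" (400x640 bool, what is visible of it) and "at" ([column, row] in pixels, amid what is visible of it).
- pinpoint(camera, label): "at" ([column, row] in pixels: a listed point, or the origin of a listed thing).
The state is a dict: "time": time; "joint_pos": joint angles; "qd": joint speeds; "joint_efforts": joint torques, N m; "tool_pos": TCP position; "tcp_rot": TCP orientation; "ft_force": force on the tool from outside, world axes, zero at the start; "wrist_torque": the same for the moment, N m; "finger_gap": finger opening in mm; "grip_force": force on a finger pad.
Only numpy, scipy, OpenCV 4.12 (cv2) and the standard library are available. Lean on these libraries where they do the work, as an engineer would, in place of code of your own. Each camera call takes 0.05 s, during which the arm holds its last target. There are 200 camera calls.

TASK

The micropipette lies with its knob end tucked under the low blue riser, so draw it out by the part of its body that shows, lay it in the slanted rest (tip end down, body against the orange stops) and let go of it. Then take it again near the top of its body, dip its tip well down into the open beaker while holding it close to upright, without touching the bottom hard, keep it there for about a second, lift it out again, and leave it lying in the rest as before. Do not push the beaker or the other things about.

Things in the scene. Friction and masses are not known exactly. Their poses are not given: they have to be found in the camera images.
- pipette: white micropipette lying on its flank, 227 mm long, about 0.1 kg. Its +y points to the narrow tip; z = 0 is the flank it lies on (+z up at the start). Centre line: x = -0.006, z = 0.012. The body, a rounded bar 30 mm wide in x (grip across this) and 24 mm thick in z, spans y = -0.078 to +0.012. Centre of mass at y = -0.029. A look-only finger hook sticks out at one side
- pipette_mid (a point): point on the pipette's centre line at y = -0.022 of its frame, half-way up its thickness; here the body shows in front of the riser at the start (the riser covers the pipette from the knob to y = -0.050, give or take 6 mm). Axes as pipette (+y to the tip)
- pipette_grip (a point): point on the pipette's centre line at y = -0.060, near the top end of the body. Beyond it on the centre line follow a stem of 12 mm diameter from y = -0.080 and a push knob of 20 mm diameter from y = -0.104 to the end at -0.114. Axes as pipette
- pipette_tip (a point): the narrow end of the pipette, on its centre line at y = +0.114; from the body's shoulder at y = +0.012 a cone narrows from 17 mm to 5 mm diameter here. Axes as pipette
- riser: fixed low blue bridge, 110 mm in x, 150 mm in y, open towards its -x and +x; origin on the bench under its centre. Top plate 32 to 40 mm up, side walls 7 mm thick. The pipette starts on the bench, tip outside and pointing within 0.13 rad of the riser's -x, knob end inside with 8 mm headroom: draw it out about 75 mm along its own +y before lifting
- rest: fixed slanted rest: foot 145 x 80 x 10 mm, aluminium rail 18 mm wide, 8 mm thick, climbing at 40 degrees; origin on the bench below the rail's foot; own +x is up the slope. It carries the pipette's z = 0 flank; fingers pass at both sides of the rail. Seated, the pipette's +y is along the rest's (-cos 40, 0, -sin 40), its +z along (-sin 40, 0, cos 40)
- rest_mid (a point): where pipette_mid is when the pipette is seated in the rest (113 mm up); axes as rest. Seated means that the body's shoulder meets two orange stops (21 mm apart, the cone passes between); orange cheeks 34 mm apart and 14 mm over the rail flank its last 14 mm. Laid on the rail, the pipette slides down to the stops by itself
- rest_grip (a point): where pipette_grip is when the pipette is seated in the rest (137 mm over the bench)
- rest_tip (a point): where pipette_tip is when the pipette is seated in the rest (26 mm over the bench)
- beaker: clear open beaker, 89 mm high, 70 mm across the rim, 0.05 to 0.12 kg, loose; origin at the centre of its underside, z up. Inside free for 50 mm across, inner floor at z = 4 mm
- flask: bystander: conical flask with plug, 66 mm across, 126 mm high; origin under its centre
- red_cap_bottle: bystander: clear bottle with a red cap, 62 mm across, 154 mm high; origin under its centre
- blue_cap_bottle: bystander: bottle with a blue cap, 58 mm across, 132 mm high; origin under its centre
- timer: bystander: flat bench timer 66 x 66 x 18 mm; origin under its centre
- petri: bystander: petri dish, 88 mm across, 17 mm high; origin under its centre
- slide_packet: bystander: packet 28 x 78 x 22 mm lying on the back of the riser's top; origin under its centre
Not all that is in view belongs to the job. Leave any green look-alike of the beaker alone.

How it is judged:
By the outcome, as a careful person would: the job done as asked, in the order asked, and still so for the second after the job is handed in, with the robot touching nothing.
It also fails if it takes over 64 s, if anything falls off the work surface, if the arm or the gripper's body presses on something with over 40 N, if the wrist force passes 120 N, or if a joint passes its speed limit or range.

## Working session

There is one attempt and no reset: what is moved stays moved. The work goes in short steps, Python scripts to look and compute and a tool call to move; the robot and the scene stay as the last step left them, time stands still between calls to the robot, and variables do not carry over. Pictures are saved under pics/ and viewed, at most 10 in all, crops included, and the job is handed in when it is done.

Besides the shell and the picture viewer there is one more tool, called after "Request:" by a JSON object that holds its "fn" and its "kwargs". step_arm: Moves the arm, as the interface text tells. Its arguments: {"type":"object","properties":{"targets":{"type":"array","items":{"type":"object","properties":{"angular":{"type":"array","items":{"type":"number","minimum":-1,"maximum":1}},"dp":{"type":"array","items":{"type":"number","minimum":-1,"maximum":1}},"fingers":{"type":"number"}}}},"newtons":{"type":"number"}},"required":["targets"]}

```bash
ls; mkdir -p pics
cat > h.py <<'E'
import numpy as np, cv2
from scipy.spatial.transform import Rotation as Ro
from bench import sense, snapshot, camera_params, hand_in, masks_of, pinpoint
def cam(n):
    p=camera_params(n); f=200/np.tan(np.radians(p["vfov"])/2)
    return f,p["cx"],p["cy"],np.array(p["R"]),np.array(p["t"])
def ray(n,uv):
    f,cx,cy,R,t=cam(n); d=R.T@np.array([(uv[0]-cx)/f,(uv[1]-cy)/f,1]); return -R.T@t,d/np.linalg.norm(d)
def onz(n,uv,z):
    o,d=ray(n,uv); return o+d*(z-o[2])/d[2]
def proj(n,X):
    f,cx,cy,R,t=cam(n); c=R@np.array(X,float)+t; return np.array([cx+f*c[0]/c[2],cy+f*c[1]/c[2]])
def tri(a,b,na="scene",nb="top"):
    o1,d1=ray(na,a);o2,d2=ray(nb,b)
    s=np.linalg.lstsq(np.c_[d1,-d2],o2-o1,rcond=None)[0]
    p,q=o1+s[0]*d1,o2+s[1]*d2; return (p+q)/2,np.linalg.norm(p-q)
def pose(): s=sense(); return np.array(s["tool_pos"]),Ro.from_euler("xyz",s["tcp_rot"],degrees=True)
E
cat > a.py <<'E'
from h import *
for c in("scene","top"):
    cv2.imwrite(f"pics/{c}0.png",snapshot(c)); p=camera_params(c); print(c,p["vfov"],np.round(-np.array(p["R"]).T@p["t"]),np.round(p["R"],2).tolist())
for n,z in dict(pipette=0,pipette_mid=12,pipette_grip=12,pipette_tip=12,riser=0,rest=0,rest_mid=113,rest_grip=137,rest_tip=26,beaker=0,flask=0,red_cap_bottle=0,blue_cap_bottle=0,timer=0,petri=0).items():
    for c in("scene","top"):
        print(n,c,[(np.round(r["at"]).tolist(),round(r["conf"],2),np.round(onz(c,r["at"],z)).tolist()) for r in pinpoint(c,n)[:3]])
print(sense())
E
python3 a.py
```

```text
pics
scene 54.23412318029393 [-121.  744.  749.] [[-0.74, -0.67, 0.01], [-0.37, 0.39, -0.84], [0.56, -0.63, -0.54]]
top 54.62061480147831 [ 333.   -4. 1254.] [[0.02, -1.0, 0.0], [-0.98, -0.02, -0.19], [0.19, 0.0, -0.98]]
pipette scene [([400.0, 198.0], 0.75, [490.0, -342.0, 0.0])]
pipette top [([415.0, 230.0], 0.73, [485.0, -325.0, 0.0])]
pipette_mid scene [([396.0, 194.0], 0.62, [504.0, -335.0, 12.0])]
pipette_mid top [([415.0, 224.0], 0.56, [502.0, -323.0, 12.0])]
pipette_grip scene [([386.0, 192.0], 0.49, [540.0, -322.0, 12.0])]
pipette_grip top [([414.0, 215.0], 0.78, [533.0, -322.0, 12.0])]
pipette_tip scene []
pipette_tip top [([429.0, 266.0], 0.79, [369.0, -364.0, 12.0]), ([347.0, 174.0], 0.53, [664.0, -102.0, 12.0])]
riser scene [([371.0, 192.0], 0.64, [589.0, -301.0, 0.0])]
riser top []
rest scene [([357.0, 248.0], 0.67, [423.0, -7.0, 0.0])]
rest top [([314.0, 247.0], 0.95, [420.0, 0.0, 0.0])]
rest_mid scene [([352.0, 218.0], 0.8, [435.0, 10.0, 113.0]), ([375.0, 195.0], 0.33, [462.0, -137.0, 113.0])]
rest_mid top [([313.0, 239.0], 0.76, [438.0, 4.0, 113.0]), ([397.0, 190.0],
[... 1312 characters left out ...]
 0.0])]
{'time': 1.6, 'joint_pos': array([-7.32452414e+01,  7.47237050e+00,  8.52694899e+01, -7.46188433e-05,
        8.72604057e+01, -4.89309920e+00]), 'qd': array([ 0.03100727,  0.01388321,  0.08144498, -0.02109825, -0.14339077,
        0.00614019]), 'joint_efforts': array([-2.97760180e-04, -5.69302833e+01, -5.00851536e+01, -1.47543174e-04,
        1.44082493e-03,  1.68292303e-05]), 'tool_pos': array([ 221.35899398, -557.66807573,  231.26343917]), 'tcp_rot': array([-1.79997736e+02, -1.19032246e-04,  2.16478613e+01]), 'ft_force': array([ 0.03222963,  0.04516209, -0.55128864]), 'wrist_torque': array([-0.03006921, -0.01842376, -0.00700517]), 'grip_force': 0.0, 'finger_gap': 85.56830475332822}
```

View pics/scene0.png

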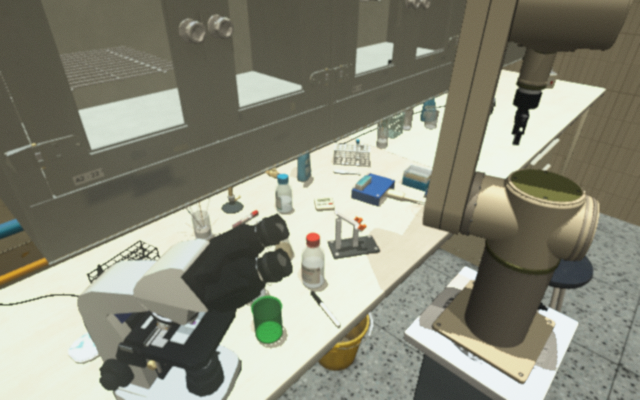

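View pics/top0.png

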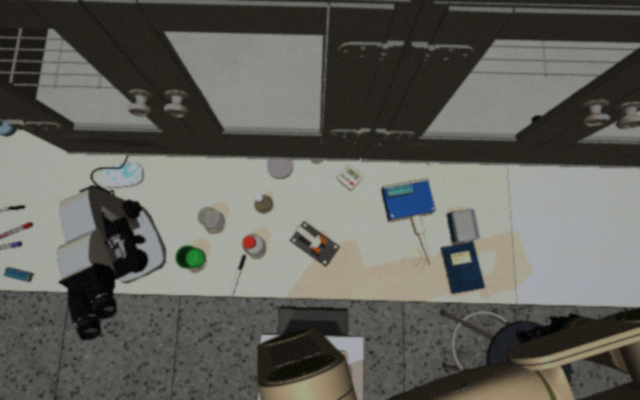

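The scene view shows the riser at (373,188), the pipette at (405,198), the rest at (355,240) and the green beaker at (267,320). The microscope hides the area near (250,290). In the top view the candidate clear beaker is at (211,219), the green one at (190,257), the rest at (315,243) and the pipette runs (415,220) to (428,264). I'll enlarge the top view.

```bash
cat > b.py <<'E'
from h import *
a=cv2.imread("pics/top0.png")
c1=cv2.resize(a[160:290,160:360],None,fx=4,fy=4,interpolation=cv2.INTER_CUBIC)[:290*4]
cv2.imwrite("pics/c1.png",c1)
b=cv2.imread("pics/scene0.png")
c2=np.vstack([cv2.resize(a[170:280,370:490],(480,440)),]) 
c3=cv2.resize(b[170:280,320:440],(480,440))
cv2.imwrite("pics/c2.png",cv2.resize(np.hstack([c2,c3]),(800,367)))
print(proj("scene",[513,322,0]),proj("scene",[513,322,89]))
for n in ("rest","riser","pipette","beaker"):
  for c in("scene","top"):
    for m in masks_of(c,n)[:3]:
      ys,xs=np.nonzero(m["pixels"]); print(n,c,round(m["conf"],2),np.round(m["at"]),xs.min(),xs.max(),ys.min(),ys.max(),len(xs))
rs=[tri(s,t) for s,t in [((400,198),(415,230)),((396,194),(415,224)),((386,192),(414,215)),((357,248),(314,247)),((352,218),(313,239)),((382,238),(340,261))]]
print(rs)
E
python3 b.py
```

```text
[252.00104279 290.69088768] [248.85703777 265.06802077]
rest scene 0.58 [349. 244.] 329 378 211 258 1261
rest top 0.97 [312. 246.] 290 339 221 265 1129
rest top 0.24 [419. 234.] 411 430 215 263 355
riser scene 0.64 [374. 192.] 351 394 172 205 773
riser top 0.7 [411. 201.] 381 434 179 220 1381
pipette scene 0.76 [398. 194.] 384 419 191 201 195
pipette scene 0.44 [352. 242.] 328 379 211 258 1320
pipette top 0.56 [422. 230.] 411 426 216 251 249
beaker scene 0.71 [285. 247.] 274 294 239 260 205
beaker scene 0.56 [268. 318.] 250 282 296 343 1293
beaker top 0.84 [185. 257.] 174 204 244 268 592
beaker top 0.78 [208. 216.] 196 223 206 229 517
[(array([ 481.5833469 , -324.58825928,    9.69843857]), np.float64(3.933250903484238)), (array([ 499.31547957, -322.62226251,   20.04601926]), np.float64(4.741281229252685)), (array([ 533.57850339, -318.69230639,   15.29484425]), np.float64(5.497152090974826)), (array([ 4.19906293e+02, -1.71068440e-01,  5.31639559e+00]), np.float64(2.933335060273741)), (array([438.47166942,   4.56740399, 107.92318097]), np.float64(2.6747429790185313)), (array([381.18963439, -80.73706061,  17.65266165]), np.float64(6.728930693457226))]
```

View pics/c1.png

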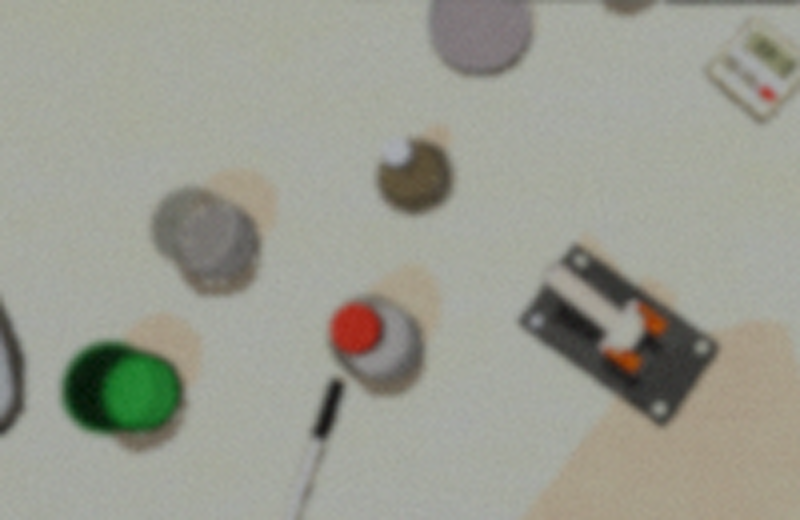

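View pics/c2.png

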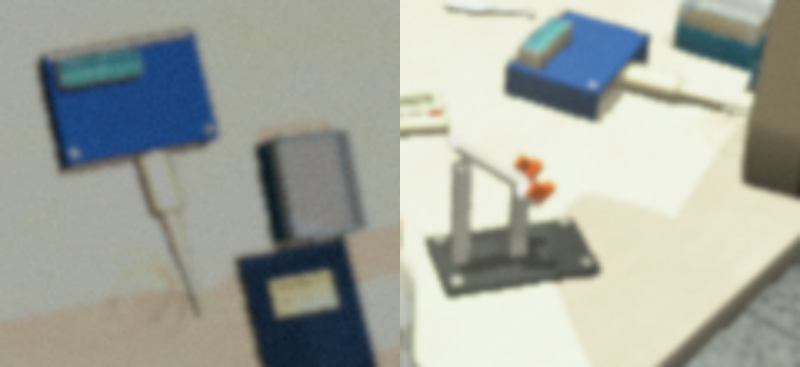

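The crops show the clear beaker with its rim at about (209,217) in the full image, the rest foot corners sharp at about (304,221), (339,247), (325,267) and (290,240), and the pipette running from (416,217) to (429,264). The flask at (264,203) and the red-cap bottle at (250,244) are well off the path. Next I'll fit these geometrically.

```bash
cat > c.py <<'E'
from h import *
a=cv2.imread("pics/top0.png").astype(int)
# rest foot corners: dark grey fit
hsv=cv2.cvtColor(a.astype(np.uint8),cv2.COLOR_BGR2HSV)
cr=[(304.3,220.5),(339.3,247),(325.3,266.5),(290,240)]
W=np.array([onz("top",c,10)[:2] for c in cr]); print(W.round(1),"centre",W.mean(0))
e=[np.linalg.norm(W[i]-W[(i+1)%4]) for i in range(4)]; print(np.round(e,1))
d=(W[0]-W[1])+(W[3]-W[2]); print("rest yaw",np.degrees(np.arctan2(d[1],d[0])))
m=(hsv[...,2]<95); m[:215]=0;m[270:]=0;m[:,:285]=0;m[:,345:]=0
n,l,st,ce=cv2.connectedComponentsWithStats(m.astype(np.uint8)); k=1+st[1:,4].argmax()
ys,xs=np.nonzero(l==k); P=np.array([onz("top",p,10)[:2] for p in zip(xs,ys)],np.float32); r=cv2.minAreaRect(P); print("rect",r,st[k])
# orange
o=(hsv[...,1]>120)&(hsv[...,0]<22)&(hsv[...,0]>5); o[:215]=0;o[270:]=0;o[:,:285]=0;o[:,345:]=0
n,l,st,ce=cv2.connectedComponentsWithStats(o.astype(np.uint8)); print("orange",[(ce[i].round(1).tolist(),st[i,4],onz("top",ce[i],85).round(1).tolist()) for i in range(1,n) if st[i,4]>5])
# rim of beaker etc
for uv,z in [((209.7,218),89),((215.5,221),0)]: print("beaker",onz("top",uv,z))
# pipette
for uv in [(415.6,216.5),(421,234.5),(429.1,264.5)]: print("pip",onz("top",uv,12))
q=onz("top",(382.5+7,220),40),onz("top",(434.5,210.5),40); print("riser front",q,np.degrees(np.arctan2(*(q[0]-q[1])[:2])))
# pipette mask profile rows
s=cv2.cvtColor(a.astype(np.uint8),cv2.COLOR_BGR2GRAY)
M=masks_of("top","pipette")[0]["pixels"]
for y in range(214,266,4):
    x=np.nonzero(M[y])[0]; 
    if len(x): print(y,x.min(),x.max(),onz("top",((x.min()+x.max())/2,y),12).round(0))
print(sense()["time"])
E
python3 c.py
```

```text
[[505.4  34.1]
 [422.8 -80.2]
 [360.3 -36.7]
 [441.3  78.1]] centre [432.43003738  -1.16538602]
[141.1  76.2 140.5  77.8]
rest yaw 54.46708216267835
rect ((432.470947265625, -0.47124481201171875), (140.43032836914062, 76.76970672607422), 56.06985855102539) [291 222  48  44 712]
orange [([323.0, 239.8], np.int32(37), [437.9, -26.1, 85.0]), ([316.0, 249.8], np.int32(37), [407.3, -5.8, 85.0])]
beaker [495.12147471 319.08078937  89.        ]
beaker [498.09424874 324.05778212   0.        ]
pip [ 526.97511728 -326.03930678   12.        ]
pip [ 468.95496391 -341.89421332   12.        ]
pip [ 374.4415576  -364.85519379   12.        ]
riser front (array([ 509.4068239 , -235.99359816,   40.        ]), array([ 543.33686464, -379.28105007,   40.        ])) -13.322084915356298
218 411 420 [ 522. -326.   12.]
222 413 421 [ 509. -330.   12.]
226 414 423 [ 496. -335.   12.]
230 415 424 [ 483. -337.   12.]
234 417 423 [ 470. -339.   12.]
238 420 424 [ 458. -345.   12.]
242 421 425 [ 445. -348.   12.]
246 422 426 [ 432. -350.   12.]
250 425 426 [ 420. -355.   12.]
2.05
```

```bash
cat > plan.py <<'E'
from h import *
import sys
def down(yaw,tilt=0):
    # tool x along heading yaw & up by tilt, tool z = pointing down, leaned outwards by tilt
    c,s=np.cos(np.radians(yaw)),np.sin(np.radians(yaw)); t=np.radians(tilt)
    x=np.array([np.cos(t)*c,np.cos(t)*s,np.sin(t)]); z=np.array([np.sin(t)*c,np.sin(t)*s,-np.cos(t)])
    return Ro.from_matrix(np.c_[x,np.cross(z,x),z])
def chain(seq,start=None):
    p,R=start or pose()
    for P,Q in seq:
        P=np.array(P,float); d=R.inv().apply(P-p)/200; a=(R.inv()*Q).as_rotvec(degrees=True)/180
        print("to",P.round(1),"dp",d.round(3).tolist(),"ang",a.round(3).tolist())
        d,a=d.round(3),a.round(3); p=p+R.apply(d*200); R=R*Ro.from_rotvec(a*180,degrees=True)
E
python3 - <<'E'
from plan import *
D=down(14.3)
chain([((362,-440,190),down(18)),((502,-333,100),D),((502,-333,1),D)])
E
```

```text
to [ 362. -440.  190.] dp [0.871, -0.287, 0.206] ang [-0.0, -0.0, 0.02]
to [ 502. -333.  100.] dp [0.831, -0.292, 0.45] ang [-0.0, -0.0, 0.021]
to [ 502. -333.    1.] dp [-0.0, -0.0, 0.495] ang [-0.0, -0.0, -0.0]
```

Request:
{"fn": "step_arm", "kwargs": {"targets": [{"dp": [0.2, -0.07, 0.05], "angular": [0, 0, 0.005], "fingers": 0}, {"dp": [0.45, -0.15, 0.1], "angular": [0, 0, 0.01], "fingers": 0}, {"dp": [0.7, -0.23, 0.16], "angular": [0, 0, 0.015], "fingers": 0}, {"dp": [0.871, -0.287, 0.206], "angular": [0, 0, 0.02], "fingers": 0}, {"dp": [0.871, -0.287, 0.206], "angular": [0, 0, 0.02], "fingers": 0}, {"dp": [0.871, -0.287, 0.206], "angular": [0, 0, 0.02], "fingers": 0}, {"dp": [0.871, -0.287, 0.206], "angular": [0, 0, 0.02], "fingers": 0}, {"dp": [0.871, -0.287, 0.206], "angular": [0, 0, 0.02], "fingers": 0}]}}

```text
time: 3.05
tool_pos: [361.5, -440.9, 190.4]
tcp_rot: [180.0, -0.0, 18.0]
ft_force: [0.2, 0.1, -0.1]
finger_gap: 85.3
grip_force: 0.0
```

Request:
{"fn": "step_arm", "kwargs": {"targets": [{"dp": [0.2, -0.07, 0.1], "angular": [0, 0, 0.005], "fingers": 0}, {"dp": [0.4, -0.14, 0.2], "angular": [0, 0, 0.01], "fingers": 0}, {"dp": [0.6, -0.21, 0.3], "angular": [0, 0, 0.015], "fingers": 0}, {"dp": [0.75, -0.26, 0.4], "angular": [0, 0, 0.021], "fingers": 0}, {"dp": [0.831, -0.292, 0.45], "angular": [0, 0, 0.021], "fingers": 0}, {"dp": [0.831, -0.292, 0.45], "angular": [0, 0, 0.021], "fingers": 0}, {"dp": [0.831, -0.292, 0.45], "angular": [0, 0, 0.021], "fingers": 0}, {"dp": [0.831, -0.292, 0.45], "angular": [0, 0, 0.021], "fingers": 0}]}}

```text
time: 4.05
tool_pos: [501.7, -334.4, 101.2]
tcp_rot: [179.9, -0.0, 14.2]
ft_force: [-0.4, -0.2, 0.7]
finger_gap: 85.4
grip_force: 0.0
```

```bash
cat > v.py <<'E'
from plan import *
import sys
tag=sys.argv[1]; out=[]
for c,x,y in zip(("scene","top"),sys.argv[2::2],sys.argv[3::2]):
    x,y=int(x),int(y); im=snapshot(c); cv2.imwrite(f"pics/{tag}_{c}_full.png",im)
    out.append(cv2.resize(im[y-50:y+50,x-50:x+50],(400,400),interpolation=cv2.INTER_CUBIC))
cv2.imwrite(f"pics/{tag}.png",np.hstack(out))
for n in ("pipette_mid","pipette_tip","pipette_grip"):
    for c in ("scene","top"): print(n,c,[(np.round(r["at"],1).tolist(),round(r["conf"],2)) for r in pinpoint(c,n)[:2]])
p,R=pose(); print(p,R.as_euler("xyz",degrees=True)); print(sense()["time"],[proj(c,p).round(1) for c in("scene","top")])
E
python3 v.py g1 400 195 415 225
```

```text
pipette_mid scene [([395.8, 194.4], 0.67)]
pipette_mid top []
pipette_tip scene [([281.7, 253.7], 0.51)]
pipette_tip top [([265.9, 202.8], 0.22)]
pipette_grip scene [([384.5, 192.8], 0.63)]
pipette_grip top [([400.9, 203.4], 0.48)]
[ 501.95384777 -333.1505864   100.15718266] [ 1.79997807e+02 -1.42588106e-03  1.42613161e+01]
4.45 [array([398.9, 173.1]), array([425.7, 220.4])]
```

View pics/g1.png

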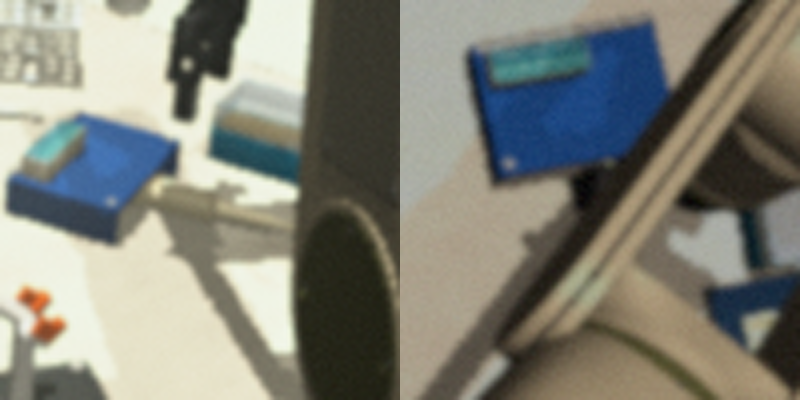

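The left view shows the open gripper above the pipette body in front of the riser, which fits the plan. I'll descend and grip.

Request:
{"fn": "step_arm", "kwargs": {"targets": [{"dp": [0, 0, 0.1], "fingers": 0}, {"dp": [0, 0, 0.22], "fingers": 0}, {"dp": [0, 0, 0.34], "fingers": 0}, {"dp": [0, 0, 0.42], "fingers": 0}, {"dp": [0, 0, 0.47], "fingers": 0}, {"dp": [0, 0, 0.495], "fingers": 0}, {"dp": [0, 0, 0.495], "fingers": 0.3}, {"dp": [0, 0, 0.495], "fingers": 0.4}], "newtons": 50}}

```text
validation failed for argument at $.ta...
```

Request:
{"fn": "step_arm", "kwargs": {"targets": [{"dp": [0, 0, 0], "fingers": 0.6}, {"dp": [0, 0, 0], "fingers": 0.8}, {"dp": [0, 0, 0], "fingers": 1}, {"dp": [0, 0, 0], "fingers": 1}, {"dp": [0, 0, 0], "fingers": 1}, {"dp": [0, 0, 0], "fingers": 1}, {"dp": [0, 0, 0], "fingers": 1}, {"dp": [0, 0, 0], "fingers": 1}]}}

```text
validation failed for argument at $.ta...
```

Each row needs an `angular` value, so I'm adding it.

Request:
{"fn": "step_arm", "kwargs": {"targets": [{"dp": [0, 0, 0.1], "angular": [0, 0, 0], "fingers": 0}, {"dp": [0, 0, 0.22], "angular": [0, 0, 0], "fingers": 0}, {"dp": [0, 0, 0.34], "angular": [0, 0, 0], "fingers": 0}, {"dp": [0, 0, 0.42], "angular": [0, 0, 0], "fingers": 0}, {"dp": [0, 0, 0.47], "angular": [0, 0, 0], "fingers": 0}, {"dp": [0, 0, 0.495], "angular": [0, 0, 0], "fingers": 0}, {"dp": [0, 0, 0.495], "angular": [0, 0, 0], "fingers": 0.3}, {"dp": [0, 0, 0.495], "angular": [0, 0, 0], "fingers": 0.4}], "newtons": 50}}

```text
time: 5.45
tool_pos: [502.6, -333.5, 2.0]
tcp_rot: [179.9, -0.1, 14.3]
ft_force: [-0.2, -0.8, 0.1]
finger_gap: 52.3
grip_force: 0.0
```

Request:
{"fn": "step_arm", "kwargs": {"targets": [{"dp": [0, 0, 0], "angular": [0, 0, 0], "fingers": 0.6}, {"dp": [0, 0, 0], "angular": [0, 0, 0], "fingers": 0.8}, {"dp": [0, 0, 0], "angular": [0, 0, 0], "fingers": 1}, {"dp": [0, 0, 0], "angular": [0, 0, 0], "fingers": 1}, {"dp": [0, 0, 0], "angular": [0, 0, 0], "fingers": 1}, {"dp": [0, 0, 0], "angular": [0, 0, 0], "fingers": 1}, {"dp": [0, 0, 0], "angular": [0, 0, 0], "fingers": 1}, {"dp": [0, 0, 0], "angular": [0, 0, 0], "fingers": 1}]}}

```text
time: 6.45
tool_pos: [502.6, -333.5, 2.1]
tcp_rot: [179.9, -0.1, 14.3]
ft_force: [-1.3, 0.1, 6.0]
finger_gap: 28.3
grip_force: 49.3
```

Request:
{"fn": "step_arm", "kwargs": {"targets": [{"dp": [-0.03, 0, -0.005], "angular": [0, 0, 0], "fingers": 1}, {"dp": [-0.09, 0, -0.01], "angular": [0, 0, 0], "fingers": 1}, {"dp": [-0.17, 0, -0.01], "angular": [0, 0, 0], "fingers": 1}, {"dp": [-0.26, 0, -0.01], "angular": [0, 0, 0], "fingers": 1}, {"dp": [-0.35, 0, -0.01], "angular": [0, 0, 0], "fingers": 1}, {"dp": [-0.42, 0, -0.01], "angular": [0, 0, 0], "fingers": 1}, {"dp": [-0.45, 0, -0.01], "angular": [0, 0, 0], "fingers": 1}, {"dp": [-0.45, 0, -0.01], "angular": [0, 0, 0], "fingers": 1}]}}

```text
time: 7.45
tool_pos: [414.6, -355.5, 3.2]
tcp_rot: [180.0, -0.0, 14.2]
ft_force: [1.1, 0.3, -0.8]
finger_gap: 28.1
grip_force: 48.7
```

Request:
{"fn": "step_arm", "kwargs": {"targets": [{"dp": [0, 0, -0.05], "angular": [0, 0, 0], "fingers": 1}, {"dp": [0, 0, -0.15], "angular": [0, 0, 0], "fingers": 1}, {"dp": [0, 0, -0.3], "angular": [0, 0, 0], "fingers": 1}, {"dp": [0, 0, -0.45], "angular": [0, 0, 0], "fingers": 1}, {"dp": [0, 0, -0.6], "angular": [0, 0, 0], "fingers": 1}, {"dp": [0, 0, -0.75], "angular": [0, 0, 0], "fingers": 1}, {"dp": [0, 0, -0.85], "angular": [0, 0, 0], "fingers": 1}, {"dp": [0, 0, -0.85], "angular": [0, 0, 0], "fingers": 1}]}}

```text
time: 8.45
tool_pos: [416.0, -356.1, 175.3]
tcp_rot: [179.8, -0.1, 14.3]
ft_force: [0.0, -0.3, -1.2]
finger_gap: 28.3
grip_force: 48.7
```

```bash
python3 v.py g2 425 185 435 240
python3 - <<'E'
from plan import *
for P in [(362,-325,182),(415,-345,182),(300,-390,182)]: print([proj(c,P).round() for c in("scene","top")])
E
```

```text
pipette_mid scene [([426.1, 156.0], 0.57)]
pipette_mid top [([339.9, 261.6], 0.72), ([443.5, 249.1], 0.57)]
pipette_tip scene []
pipette_tip top [([458.7, 296.6], 0.8)]
pipette_grip scene [([413.5, 152.6], 0.48)]
pipette_grip top [([439.8, 233.9], 0.89)]
[ 414.38712701 -354.85419785  172.04323882] [-1.79913164e+02  4.91600353e-02  1.42658271e+01]
8.85 [array([427.2, 160.5]), array([441.7, 248.3])]
[array([437., 166.]), array([433., 267.])]
[array([426., 159.]), array([439., 248.])]
[array([465., 165.]), array([458., 291.])]
```

View pics/g2.png

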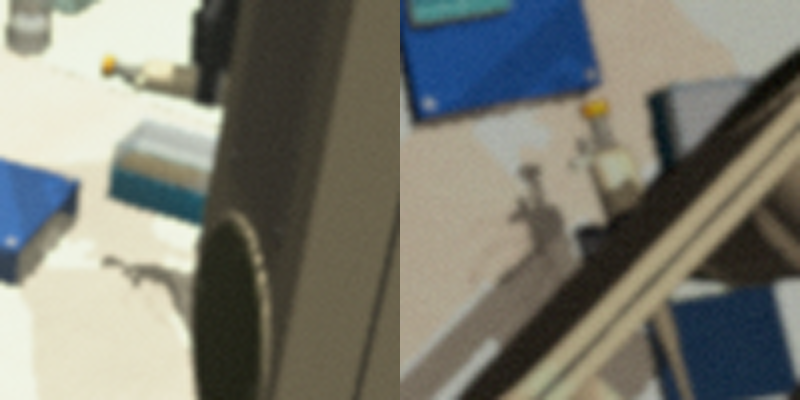

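Run:
```python
from plan import *
p,R=pose()
for n,uv,y in [("knob",(433.7,216.5),-109),("tip",(458.7,296.6),114),("grip",(439.8,233.9),-60),("mid",(443.5,249.1),-22)]:
    X=onz("top",uv,183); t=R.inv().apply(X-p); print(n,X.round(1),"tool",t.round(1),"implied y at tcp",round(y+t[0],1))
```

```text
knob [ 501.5 -332.2  183. ] tool [ 90.   -0.5 -11. ] implied y at tcp -19.0
tip [ 285.5 -391.9  183. ] tool [-134.1    4.1  -10.8] implied y at tcp -20.1
grip [ 453.2 -347.4  183. ] tool [ 39.4   2.3 -11. ] implied y at tcp -20.6
mid [ 411.5 -356.   183. ] tool [ -3.1   0.4 -11. ] implied y at tcp -25.1
```

```bash
cat >> plan.py <<'E'
MID=np.array([436.5,5.2,113.]); YAW=55.5; S0=(np.array([416-1.6,-355.3,172.]),None)
def seat(tilt,off,slope=0,norm=0,lat=0,MID=MID,YAW=YAW):
    """tool pose so that the pipette point held at tool offset `off` (tool axes) is at MID shifted in the rail's axes"""
    F=down(YAW,40).as_matrix() # x up slope, z into the rail, y=right of slope
    P=MID+F@np.array([slope,lat,-norm]); R=down(YAW,tilt); return P-R.apply(off),R
E
python3 - <<'E'
from plan import *
o=(1.5,0,-10.5); A,RA=seat(40,o,20,60); p,R=pose()
mid=Ro.from_rotvec((RA*R.inv()).as_rotvec()/2)*R
chain([((400,-175,250),mid),(A,RA),seat(40,o,20,8)])
E
```

```text
to [ 400. -175.  250.] dp [0.152, -0.89, -0.389] ang [0.04, 0.106, -0.11]
to [426.5  -9.3 162.8] dp [0.385, -0.573, 0.645] ang [0.039, 0.106, -0.11]
to [445.4  18.2 123. ] dp [0.0, -0.0, 0.26] ang [0.0, 0.0, 0.0]
```

Request:
{"fn": "step_arm", "kwargs": {"targets": [{"dp": [0.01, -0.06, -0.04], "angular": [0.003, 0.008, -0.008], "fingers": 1}, {"dp": [0.03, -0.18, -0.1], "angular": [0.008, 0.021, -0.022], "fingers": 1}, {"dp": [0.055, -0.33, -0.18], "angular": [0.015, 0.04, -0.041], "fingers": 1}, {"dp": [0.085, -0.5, -0.26], "angular": [0.022, 0.06, -0.062], "fingers": 1}, {"dp": [0.115, -0.67, -0.32], "angular": [0.03, 0.08, -0.083], "fingers": 1}, {"dp": [0.14, -0.81, -0.37], "angular": [0.036, 0.096, -0.1], "fingers": 1}, {"dp": [0.152, -0.88, -0.389], "angular": [0.04, 0.106, -0.11], "fingers": 1}, {"dp": [0.152, -0.89, -0.389], "angular": [0.04, 0.106, -0.11], "fingers": 1}]}}

```text
time: 9.85
tool_pos: [400.2, -175.2, 251.1]
tcp_rot: [-176.1, -19.9, 33.6]
ft_force: [-0.3, 0.1, -0.5]
finger_gap: 28.0
grip_force: 48.8
```

Request:
{"fn": "step_arm", "kwargs": {"targets": [{"dp": [0.03, -0.05, 0.02], "angular": [0.003, 0.008, -0.008], "fingers": 1}, {"dp": [0.08, -0.13, 0.07], "angular": [0.008, 0.021, -0.022], "fingers": 1}, {"dp": [0.15, -0.23, 0.17], "angular": [0.015, 0.041, -0.043], "fingers": 1}, {"dp": [0.22, -0.34, 0.3], "angular": [0.022, 0.062, -0.064], "fingers": 1}, {"dp": [0.29, -0.44, 0.44], "angular": [0.03, 0.082, -0.085], "fingers": 1}, {"dp": [0.35, -0.53, 0.56], "angular": [0.036, 0.098, -0.102], "fingers": 1}, {"dp": [0.385, -0.573, 0.63], "angular": [0.039, 0.106, -0.11], "fingers": 1}, {"dp": [0.385, -0.573, 0.645], "angular": [0.039, 0.106, -0.11], "fingers": 1}]}}

```text
time: 10.85
tool_pos: [426.5, -9.3, 162.6]
tcp_rot: [180.0, -39.9, 55.5]
ft_force: [-0.4, 0.2, 0.2]
finger_gap: 28.1
grip_force: 48.8
```

```bash
python3 v.py g3 355 225 320 245
python3 - <<'E'
from plan import *
p,R=pose(); print(sense()["joint_pos"].round(1))
for n,x in (("mid",1.5),("tip",-134.5),("knob",88.5)):
    X=p+R.apply((x,0,-10.5)); print(n,X.round(1),[proj(c,X).round(1) for c in("scene","top")])
E
```

```text
pipette_mid scene [([364.7, 197.4], 0.65)]
pipette_mid top [([317.9, 243.1], 0.9)]
pipette_tip scene [([393.7, 214.6], 0.8)]
pipette_tip top [([312.6, 237.8], 0.26)]
pipette_grip scene [([351.1, 191.2], 0.71)]
pipette_grip top [([309.8, 234.1], 0.9)]
[427.23465242 -10.39507819 164.12911211] [179.72522388 -39.88687132  55.6437872 ]
11.25 [array([359.9, 201. ]), array([317.9, 240.9])]
[-42.8 -26.5 131.7  39.7  83.4 -16.2]
mid [424.  -15.  173.1] [array([362.1, 198.1]), array([319.5, 241.8])]
tip [ 365.2 -101.1   85.9] [array([393.7, 219.1]), array([347.7, 264.8])]
knob [461.7  40.1 228.9] [array([339.7, 183.2]), array([299.4, 225.4])]
```

View pics/g3.png

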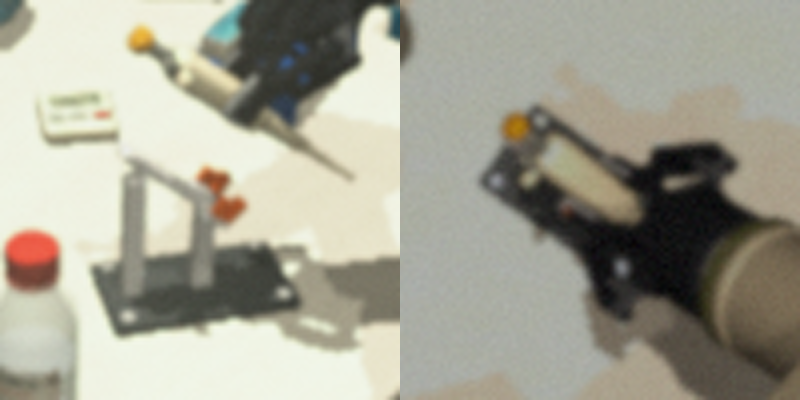

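Run:
```python
from plan import *
b=cv2.imread("pics/g3_scene_full.png"); hsv=cv2.cvtColor(b,cv2.COLOR_BGR2HSV)
o=((hsv[...,1]>120)&((hsv[...,0]<16))).astype(np.uint8); o[:213]=0;o[236:]=0;o[:,:350]=0;o[:,372:]=0
n,l,st,ce=cv2.connectedComponentsWithStats(o); print(ce[1:],st[1:,4])
ys,xs=np.nonzero(o); c=np.array([xs.mean(),ys.mean()]); print("cen",c)
X,g=tri(c,(319.5,244.8)); print(X,g)
F=down(55.5,40).as_matrix(); print("in rail axes rel MID (slope,lat,normal)",F.T@(X-MID))
# rail: white top end in scene/top
for P in ((0,0,12),(34,0,12),(-34,0,12),(-70,0,12)): 
    Y=MID+F@np.array([-P[0],P[1],P[2]]); print(P,[proj(c,Y).round(1) for c in("scene","top")])
```

```text
[[359.77966102 223.16949153]] [59]
cen [359.77966102 223.16949153]
[423.64994438 -15.15437209  86.69801706] 3.0489228692426122
in rail axes rel MID (slope,lat,normal) [-35.33219655   0.93877594   4.68756716]
(0, 0, 12) [array([350.2, 219.9]), array([310.4, 237.9])]
(34, 0, 12) [array([358.4, 225. ]), array([317.5, 243.6])]
(-34, 0, 12) [array([341.7, 214.7]), array([303.1, 231.9])]
(-70, 0, 12) [array([332.5, 209. ]), array([295.1, 225.4])]
```

Request:
{"fn": "step_arm", "kwargs": {"targets": [{"dp": [0, 0, 0.03], "angular": [0, 0, 0], "fingers": 1}, {"dp": [0, 0, 0.08], "angular": [0, 0, 0], "fingers": 1}, {"dp": [0, 0, 0.14], "angular": [0, 0, 0], "fingers": 1}, {"dp": [0, 0, 0.2], "angular": [0, 0, 0], "fingers": 1}, {"dp": [0, 0, 0.25], "angular": [0, 0, 0], "fingers": 1}, {"dp": [0, 0, 0.275], "angular": [0, 0, 0], "fingers": 1}, {"dp": [0, 0, 0.285], "angular": [0, 0, 0], "fingers": 1}, {"dp": [0, 0, 0.285], "angular": [0, 0, 0], "fingers": 1}]}}

```text
time: 12.25
tool_pos: [447.8, 20.2, 119.9]
tcp_rot: [179.8, -39.9, 55.6]
ft_force: [0.1, 0.6, -0.6]
finger_gap: 28.3
grip_force: 48.8
```

```bash
python3 v.py g4 355 225 320 245
```

```text
pipette_mid scene [([350.1, 210.8], 0.61)]
pipette_mid top [([307.5, 238.4], 0.72)]
pipette_tip scene [([378.6, 230.8], 0.69), ([284.2, 210.5], 0.56)]
pipette_tip top [([311.1, 240.1], 0.52), ([308.2, 234.8], 0.18)]
pipette_grip scene [([338.8, 206.1], 0.89)]
pipette_grip top [([299.3, 229.0], 0.93), ([307.2, 236.9], 0.49)]
[447.75017326  20.10096489 119.90355964] [179.79377659 -39.90401916  55.61818892]
12.65 [array([346.7, 215.6]), array([307.5, 234.9])]
```

View pics/g4.png

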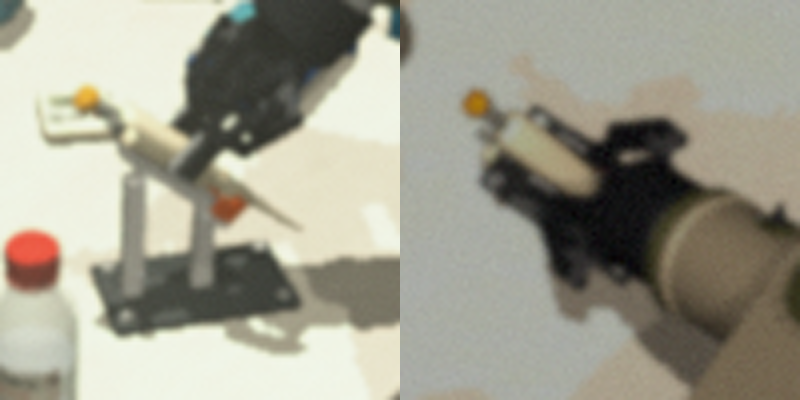

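The pipette hovers parallel and just above the rail, with its cone between the cheeks. I'll lower it gently until it touches.

Request:
{"fn": "step_arm", "kwargs": {"targets": [{"dp": [0, 0, 0.005], "angular": [0, 0, 0], "fingers": 1}, {"dp": [0, 0, 0.01], "angular": [0, 0, 0], "fingers": 1}, {"dp": [0, 0, 0.015], "angular": [0, 0, 0], "fingers": 1}, {"dp": [-0.02, 0, 0.015], "angular": [0, 0, 0], "fingers": 1}, {"dp": [-0.04, 0, 0.015], "angular": [0, 0, 0], "fingers": 1}, {"dp": [-0.06, 0, 0.015], "angular": [0, 0, 0], "fingers": 1}, {"dp": [-0.06, 0, 0.015], "angular": [0, 0, 0], "fingers": 1}, {"dp": [-0.06, 0, 0.015], "angular": [0, 0, 0], "fingers": 1}]}}

```text
time: 13.65
tool_pos: [443.5, 14.2, 109.7]
tcp_rot: [179.8, -39.9, 55.6]
ft_force: [-0.2, -0.4, 0.2]
finger_gap: 28.1
grip_force: 48.9
```

Request:
{"fn": "step_arm", "kwargs": {"targets": [{"dp": [0, 0, 0.003], "angular": [0, 0, 0], "fingers": 1}, {"dp": [0, 0, 0.006], "angular": [0, 0, 0], "fingers": 1}, {"dp": [0, 0, 0.01], "angular": [0, 0, 0], "fingers": 1}, {"dp": [0, 0, 0.013], "angular": [0, 0, 0], "fingers": 1}, {"dp": [0, 0, 0.015], "angular": [0, 0, 0], "fingers": 1}, {"dp": [0, 0, 0.015], "angular": [0, 0, 0], "fingers": 1}, {"dp": [0, 0, 0.015], "angular": [0, 0, 0], "fingers": 1}, {"dp": [0, 0, 0.015], "angular": [0, 0, 0], "fingers": 1}]}}

```text
time: 14.65
tool_pos: [444.1, 14.4, 109.5]
tcp_rot: [179.7, -39.8, 55.9]
ft_force: [-37.5, -19.4, 32.5]
finger_gap: 28.1
grip_force: 53.3
```

Request:
{"fn": "step_arm", "kwargs": {"targets": [{"dp": [0, 0, -0.006], "angular": [0, 0, 0], "fingers": 1}, {"dp": [0, 0, -0.012], "angular": [0, 0, 0], "fingers": 1}, {"dp": [0, 0, -0.012], "angular": [0, 0, 0], "fingers": 1}, {"dp": [0, 0, -0.012], "angular": [0, 0, 0], "fingers": 1}, {"dp": [0, 0, -0.012], "angular": [0, 0, 0], "fingers": 1}, {"dp": [0, 0, -0.012], "angular": [0, 0, 0], "fingers": 1}, {"dp": [0, 0, -0.012], "angular": [0, 0, 0], "fingers": 1}, {"dp": [0, 0, -0.012], "angular": [0, 0, 0], "fingers": 1}]}}

```text
time: 15.65
tool_pos: [444.2, 14.2, 109.8]
tcp_rot: [179.7, -39.9, 55.7]
ft_force: [-5.5, -4.3, 5.1]
finger_gap: 28.1
grip_force: 49.8
```

```bash
python3 v.py g5 355 225 320 245
python3 - <<'E'
from plan import *
p,R=pose(); print("ft",sense()["ft_force"])
F=down(55.5,40).as_matrix(); print(F.T@(p+R.apply((1.5,0,-10.5))-MID), F.T@np.array([-37.5,-19.4,32.5]))
for n,x in (("mid",1.5),("tip",-134.5),("knob",88.5)):
    X=p+R.apply((x,0,-10.5)); print(n,X.round(1),[proj(c,X).round(1) for c in("scene","top")])
E
```

```text
pipette_mid scene [([350.3, 214.6], 0.64)]
pipette_mid top [([309.4, 237.2], 0.84)]
pipette_tip scene [([381.2, 232.8], 0.79)]
pipette_tip top []
pipette_grip scene [([342.4, 209.4], 0.6)]
pipette_grip top [([302.5, 233.7], 0.74), ([405.6, 204.1], 0.41)]
[444.15768498  14.2002291  109.78511633] [179.74509693 -39.89720371  55.65876422]
16.05 [array([348.8, 218.2]), array([309.5, 236.6])]
ft [-3.20702816 -5.12250174  5.78615119]
[ 8.45687682  1.18187266 -0.47874774] [ -7.6279212  -19.91645108 -48.82632276]
mid [441.    9.6 118.8] [array([350.9, 215.3]), array([311. , 237.4])]
tip [382.1 -76.5  31.6] [array([382.5, 235. ]), array([338.4, 259.6])]
knob [478.6  64.7 174.6] [array([328.5, 201.5]), array([291.6, 221.6])]
```

View pics/g5.png

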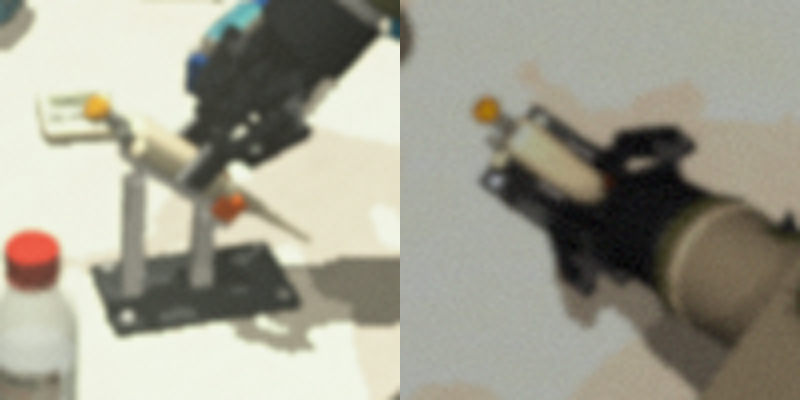

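The pipette is on the rail: normal offset about 0 mm, lateral 1 mm, 8 mm up-slope of the stops. I'm releasing it.

Request:
{"fn": "step_arm", "kwargs": {"targets": [{"dp": [0, 0, 0], "angular": [0, 0, 0], "fingers": 0.6}, {"dp": [0, 0, 0], "angular": [0, 0, 0], "fingers": 0.5}, {"dp": [0, 0, 0], "angular": [0, 0, 0], "fingers": 0.4}, {"dp": [0, 0, 0], "angular": [0, 0, 0], "fingers": 0.3}, {"dp": [0, 0, 0], "angular": [0, 0, 0], "fingers": 0.2}, {"dp": [0, 0, 0], "angular": [0, 0, 0], "fingers": 0}, {"dp": [0, 0, 0], "angular": [0, 0, 0], "fingers": 0}, {"dp": [0, 0, 0], "angular": [0, 0, 0], "fingers": 0}]}}

```text
time: 17.05
tool_pos: [443.8, 14.6, 109.3]
tcp_rot: [179.8, -39.9, 55.6]
ft_force: [-0.1, -0.8, -0.5]
finger_gap: 85.3
grip_force: 0.0
```

Request:
{"fn": "step_arm", "kwargs": {"targets": [{"dp": [0, 0, -0.03], "angular": [0, 0, 0], "fingers": 0}, {"dp": [0, 0, -0.08], "angular": [0, 0, 0], "fingers": 0}, {"dp": [0, 0, -0.16], "angular": [0, 0, 0], "fingers": 0}, {"dp": [0, 0, -0.25], "angular": [0, 0, 0], "fingers": 0}, {"dp": [0, 0, -0.35], "angular": [0, 0, 0], "fingers": 0}, {"dp": [0, 0, -0.45], "angular": [0, 0, 0], "fingers": 0}, {"dp": [0, 0, -0.5], "angular": [0, 0, 0], "fingers": 0}, {"dp": [0, 0, -0.5], "angular": [0, 0, 0], "fingers": 0}]}}

```text
time: 18.05
tool_pos: [407.6, -39.0, 186.6]
tcp_rot: [179.7, -39.9, 55.6]
ft_force: [0.5, 0.6, -0.9]
finger_gap: 85.4
grip_force: 0.0
```

```bash
python3 v.py g6 355 225 320 245
python3 - <<'E'
from plan import *
F=down(55.5,40).as_matrix()
for n,y in (("mid",0),("tip",136),("knob",-87),("grip",-38)):
    X=MID+F@np.array([-y,0,0]); print(n,X.round(1),[proj(c,X).round(1) for c in("scene","top")])
E
```

```text
pipette_mid scene []
pipette_mid top [([313.5, 239.5], 0.92)]
pipette_tip scene [([381.8, 236.1], 0.95)]
pipette_tip top [([340.5, 257.4], 0.63)]
pipette_grip scene [([344.3, 211.4], 0.91), ([351.6, 219.3], 0.68)]
pipette_grip top [([303.5, 233.8], 0.72)]
[407.20892961 -37.79920953 185.67382102] [179.87371324 -39.91816966  55.60287473]
18.45 [array([372.1, 193.4]), array([327.8, 247.8])]
mid [436.5   5.2 113. ] [array([352.9, 217. ]), array([312.5, 239.1])]
tip [377.5 -80.7  25.6] [array([384.3, 236.6]), array([339.6, 261.2])]
knob [474.2  60.1 168.9] [array([330.8, 203.1]), array([293.3, 223.5])]
grip [453.   29.2 137.4] [array([343.5, 211.1]), array([304.3, 232.4])]
```

View pics/g6.png

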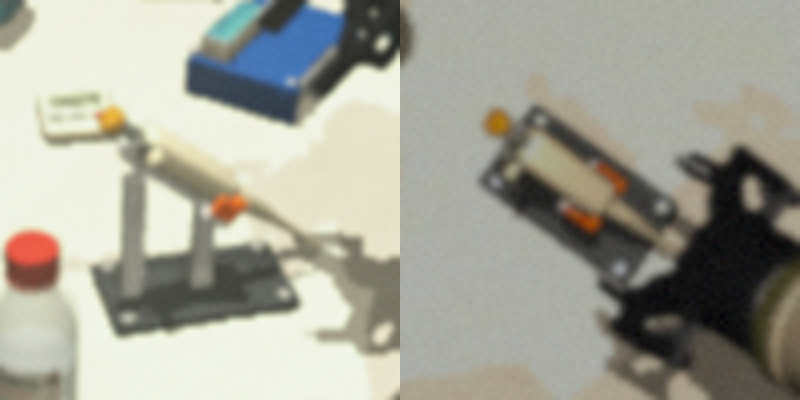

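Both halves show the pipette seated: shoulder at the orange stops, knob at scene (333,205) and top (294,226), within 3 mm of prediction. That was my tenth and last picture, so from here I work by numbers. Next I plan the second grasp.

Run:
```python
from plan import *
F=down(55.5,40).as_matrix(); G=MID+F@np.array([38,0,0])
R=down(55.5,5); g=G-R.apply((0,0,-16)); pre=G-R.apply((0,0,-16+95))
print(G,g,pre)
chain([((425,-10,245),R),(pre,R),(g,R)])
```

```text
[452.98790931  29.19005691 137.42592917] [453.77775821  30.3392942  121.486814  ] [449.08803037  23.51569784 216.12531032]
to [425. -10. 245.] dp [0.317, -0.005, -0.122] ang [0.0, -0.194, 0.0]
to [449.1  23.5 216.1] dp [0.193, 0.004, 0.162] ang [0.001, 0.0, 0.0]
to [453.8  30.3 121.5] dp [0.0, 0.001, 0.475] ang [-0.0, 0.0, 0.0]
```

Request:
{"fn": "step_arm", "kwargs": {"targets": [{"dp": [0.03, 0, -0.06], "angular": [0, -0.01, 0], "fingers": 0}, {"dp": [0.08, 0, -0.12], "angular": [0, -0.04, 0], "fingers": 0}, {"dp": [0.15, 0, -0.15], "angular": [0, -0.08, 0], "fingers": 0}, {"dp": [0.22, 0, -0.14], "angular": [0, -0.12, 0], "fingers": 0}, {"dp": [0.28, -0.005, -0.13], "angular": [0, -0.16, 0], "fingers": 0}, {"dp": [0.317, -0.005, -0.122], "angular": [0, -0.194, 0], "fingers": 0}, {"dp": [0.317, -0.005, -0.122], "angular": [0, -0.194, 0], "fingers": 0}, {"dp": [0.317, -0.005, -0.122], "angular": [0, -0.194, 0], "fingers": 0}]}}

```text
time: 19.45
tool_pos: [424.7, -10.1, 244.7]
tcp_rot: [179.9, -5.0, 55.6]
ft_force: [0.2, 0.4, 0.1]
finger_gap: 85.6
grip_force: 0.0
```

Request:
{"fn": "step_arm", "kwargs": {"targets": [{"dp": [0.06, 0, 0.04], "angular": [0, 0, 0], "fingers": 0}, {"dp": [0.13, 0, 0.1], "angular": [0, 0, 0], "fingers": 0}, {"dp": [0.18, 0.004, 0.15], "angular": [0, 0, 0], "fingers": 0}, {"dp": [0.193, 0.004, 0.162], "angular": [0, 0, 0], "fingers": 0}, {"dp": [0.193, 0.004, 0.162], "angular": [0, 0, 0], "fingers": 0}, {"dp": [0.193, 0.004, 0.2], "angular": [0, 0, 0], "fingers": 0}, {"dp": [0.193, 0.004, 0.25], "angular": [0, 0, 0], "fingers": 0}, {"dp": [0.193, 0.004, 0.25], "angular": [0, 0, 0], "fingers": 0}]}}

```text
time: 20.45
tool_pos: [449.3, 24.4, 197.6]
tcp_rot: [180.0, -4.9, 55.5]
ft_force: [0.8, -0.6, 0.2]
finger_gap: 85.8
grip_force: 0.0
```

Run:
```python
from plan import *
F=down(55.5,40).as_matrix(); G=MID+F@np.array([38,0,0])
R=down(55.5,5); g=G-R.apply((0,0,-16)); print(pose()[0],sense()["ft_force"],sense()["joint_pos"].round(1))
chain([(g,R)])
```

```text
[449.2574511   24.37400488 197.63472789] [ 0.76642764 -0.59553012  0.21750053] [ -7.  -18.7 113.4   4.4  83.   27.1]
to [453.8  30.3 121.5] dp [0.005, 0.001, 0.383] ang [0.0, 0.0, -0.0]
```

Request:
{"fn": "step_arm", "kwargs": {"targets": [{"dp": [0, 0, 0.07], "angular": [0, 0, 0], "fingers": 0}, {"dp": [0, 0, 0.16], "angular": [0, 0, 0], "fingers": 0}, {"dp": [0, 0, 0.25], "angular": [0, 0, 0], "fingers": 0}, {"dp": [0, 0, 0.33], "angular": [0, 0, 0], "fingers": 0}, {"dp": [0.005, 0, 0.37], "angular": [0, 0, 0], "fingers": 0}, {"dp": [0.005, 0, 0.383], "angular": [0, 0, 0], "fingers": 0}, {"dp": [0.005, 0, 0.383], "angular": [0, 0, 0], "fingers": 0.3}, {"dp": [0.005, 0, 0.383], "angular": [0, 0, 0], "fingers": 0.4}], "newtons": 60}}

```text
time: 21.45
tool_pos: [455.0, 30.5, 123.4]
tcp_rot: [179.8, -5.0, 55.5]
ft_force: [0.1, 0.6, -0.1]
finger_gap: 52.4
grip_force: 0.0
```

Request:
{"fn": "step_arm", "kwargs": {"targets": [{"dp": [0, 0, 0], "angular": [0, 0, 0], "fingers": 0.5}, {"dp": [0, 0, 0], "angular": [0, 0, 0], "fingers": 0.6}, {"dp": [0, 0, 0], "angular": [0, 0, 0], "fingers": 0.7}, {"dp": [0, 0, 0], "angular": [0, 0, 0], "fingers": 0.8}, {"dp": [0, 0, 0], "angular": [0, 0, 0], "fingers": 0.9}, {"dp": [0, 0, 0], "angular": [0, 0, 0], "fingers": 1}, {"dp": [0, 0, 0], "angular": [0, 0, 0], "fingers": 1}, {"dp": [0, 0, 0], "angular": [0, 0, 0], "fingers": 1}]}}

```text
time: 22.45
tool_pos: [454.7, 30.4, 123.2]
tcp_rot: [179.8, -5.0, 55.5]
ft_force: [-1.3, -1.2, 6.0]
finger_gap: 27.7
grip_force: 59.3
```

```bash
cat > bk.py <<'E'
from plan import *
from scipy.optimize import minimize
snapshot("top"); th=np.linspace(0,2*np.pi,40)
def sil(x,y):
    pts=[proj("top",(x+r*np.cos(t),y+r*np.sin(t),z)) for r,z in((35,89),(33,0)) for t in th]
    m=np.zeros((1600,2560),np.uint8); h=cv2.convexHull((np.array(pts)*4+2).round().astype(np.int32)); cv2.fillConvexPoly(m,h,1)
    return cv2.resize(m.astype(np.float32),(640,400),interpolation=cv2.INTER_AREA)
for m in masks_of("top","beaker")[:3]:
    M=m["pixels"].astype(np.float32); X=onz("top",m["at"],45)
    r=minimize(lambda p:np.abs(sil(*p)-M).sum(),X[:2],method="Nelder-Mead",options=dict(initial_simplex=X[:2]+np.array([[0,0],[12,0],[0,12]]),maxiter=60))
    print("beaker",m["conf"],np.round(m["at"],1),r.x.round(1),r.fun,M.sum())
print([(np.round(r["at"],1),r["conf"],onz("top",r["at"],0).round()) for r in pinpoint("top","beaker")[:3]])
p,R=pose(); F=down(55.5,40).as_matrix(); G=MID+F@np.array([38,0,0]); T=MID+F@np.array([-136,0,0])
print("grip in tool",R.inv().apply(G-p).round(1),"tip in tool",R.inv().apply(T-p).round(1),p)
E
python3 bk.py
```

```text
Traceback (most recent call last):
  File "bk.py", line 10, in <module>
    r=minimize(lambda p:np.abs(sil(*p)-M).sum(),X[:2],method="Nelder-Mead",options=dict(initial_simplex=X[:2]+np.array([[0,0],[12,0],[0,12]]),maxiter=60))
  File "bk.py", line 10, in <lambda>
    r=minimize(lambda p:np.abs(sil(*p)-M).sum(),X[:2],method="Nelder-Mead",options=dict(initial_simplex=X[:2]+np.array([[0,0],[12,0],[0,12]]),maxiter=60))
                               ~~~^^^^
  File "bk.py", line 5, in sil
    pts=[proj("top",(x+r*np.cos(t),y+r*np.sin(t),z)) for r,z in((35,89),(33,0)) for t in th]
         ~~~~^^^^^^^^^^^^^^^^^^^^^^^^^^^^^^^^^^^^^^^
  File "h.py", line 12, in proj
    f,cx,cy,R,t=cam(n); c=R@np.array(X,float)+t; return np.array([cx+f*c[0]/c[2],cy+f*c[1]/c[2]])
                ~~~^^^
  File "h.py", line 5, in cam
    p=camera_params(n); f=200/np.tan(np.radians(p["vfov"])/2)
ValueError: time passes only in moves, steps and waits
```

```bash
sed -i 's/^def cam(n)/import functools\n@functools.cache\ndef cam(n)/' h.py; python3 bk.py
```

```text
beaker 0.97 [210.5 216. ] [501.7 326.2] 97.25 462.0
beaker 0.72 [184.5 255. ] [379.6 382.5] 35.9375 624.0
[(array([217.3, 219.1]), 0.92, array([504., 319.,   0.])), (array([194.4, 256.1]), 0.91, array([383., 383.,   0.]))]
grip in tool [ -0.7  -0.7 -14.3] tip in tool [-143.3   -1.    85.5] [454.70428012  30.41953373 123.20157667]
```

```bash
cat >> plan.py <<'E'
TIP=np.array([-143.3,-1,85.5]); BK=np.array([502,323.])
def dip(z,tilt=55,yaw=55.5,BK=BK): R=down(yaw,tilt); return np.r_[BK,z]-R.apply(TIP),R
E
python3 - <<'E'
from plan import *
print(dip(190)[0],dip(18)[0])
chain([((455,31,200),down(55.5,5)),((455,40,330),down(55.5,30)),((465,180,350),down(55.5,50)),dip(170),dip(120)])
E
```

```text
[509.70936241 332.45167463 356.42527325] [509.70936241 332.45167463 184.42527325]
to [455.  31. 200.] dp [0.037, 0.001, -0.382] ang [0.001, 0.0, 0.0]
to [455.  40. 330.] dp [0.093, -0.026, -0.645] ang [-0.0, 0.139, 0.0]
to [465. 180. 350.] dp [0.574, -0.355, 0.217] ang [-0.0, 0.111, -0.0]
to [509.7 332.5 336.4] dp [0.433, -0.247, 0.621] ang [-0.0, 0.028, -0.0]
to [509.7 332.5 286.4] dp [-0.204, -0.0, 0.144] ang [-0.0, -0.0, -0.0]
```

Request:
{"fn": "step_arm", "kwargs": {"targets": [{"dp": [0, 0, -0.03], "angular": [0, 0, 0], "fingers": 1}, {"dp": [0.005, 0, -0.07], "angular": [0, 0, 0], "fingers": 1}, {"dp": [0.01, 0, -0.13], "angular": [0, 0, 0], "fingers": 1}, {"dp": [0.02, 0, -0.2], "angular": [0, 0, 0], "fingers": 1}, {"dp": [0.03, 0, -0.27], "angular": [0, 0, 0], "fingers": 1}, {"dp": [0.037, 0, -0.34], "angular": [0, 0, 0], "fingers": 1}, {"dp": [0.037, 0, -0.382], "angular": [0, 0, 0], "fingers": 1}, {"dp": [0.037, 0, -0.382], "angular": [0, 0, 0], "fingers": 1}]}}

```text
time: 23.7
tool_pos: [455.2, 31.2, 200.4]
tcp_rot: [179.8, -5.0, 55.5]
ft_force: [-0.7, 0.3, -0.5]
finger_gap: 27.9
grip_force: 59.0
```

Request:
{"fn": "step_arm", "kwargs": {"targets": [{"dp": [0, 0, -0.05], "angular": [0, 0.01, 0], "fingers": 1}, {"dp": [0.01, 0, -0.14], "angular": [0, 0.03, 0], "fingers": 1}, {"dp": [0.03, -0.01, -0.26], "angular": [0, 0.055, 0], "fingers": 1}, {"dp": [0.05, -0.015, -0.38], "angular": [0, 0.08, 0], "fingers": 1}, {"dp": [0.07, -0.02, -0.5], "angular": [0, 0.105, 0], "fingers": 1}, {"dp": [0.085, -0.026, -0.6], "angular": [0, 0.128, 0], "fingers": 1}, {"dp": [0.093, -0.026, -0.645], "angular": [0, 0.139, 0], "fingers": 1}, {"dp": [0.093, -0.026, -0.645], "angular": [0, 0.139, 0], "fingers": 1}]}}

```text
time: 24.7
tool_pos: [454.3, 39.8, 329.6]
tcp_rot: [179.8, -30.0, 55.5]
ft_force: [-0.3, -0.0, -1.8]
finger_gap: 27.9
grip_force: 59.1
```

Request:
{"fn": "step_arm", "kwargs": {"targets": [{"dp": [0.04, -0.025, 0.015], "angular": [0, 0.01, 0], "fingers": 1}, {"dp": [0.12, -0.075, 0.045], "angular": [0, 0.025, 0], "fingers": 1}, {"dp": [0.22, -0.14, 0.08], "angular": [0, 0.045, 0], "fingers": 1}, {"dp": [0.33, -0.2, 0.125], "angular": [0, 0.065, 0], "fingers": 1}, {"dp": [0.44, -0.27, 0.165], "angular": [0, 0.085, 0], "fingers": 1}, {"dp": [0.53, -0.33, 0.2], "angular": [0, 0.103, 0], "fingers": 1}, {"dp": [0.574, -0.355, 0.217], "angular": [0, 0.111, 0], "fingers": 1}, {"dp": [0.574, -0.355, 0.217], "angular": [0, 0.111, 0], "fingers": 1}]}}

```text
time: 25.7
tool_pos: [464.0, 181.1, 348.6]
tcp_rot: [179.8, -50.0, 55.7]
ft_force: [0.3, -0.1, -1.1]
finger_gap: 27.9
grip_force: 59.1
```

Run:
```python
from plan import *
s=sense(); p,R=pose(); print(p,s["joint_pos"].round(1),s["finger_gap"],s["time"])
for n,x in (("pipette_tip",TIP),("pipette_grip",(-.7,-.7,-14.3))):
    X=p+R.apply(x); print(n,X.round(1),[proj(c,X).round(1) for c in("scene","top")])
for c in ("scene","top"):
    snapshot(c)
    for n in ("pipette_tip","pipette_grip"): print(n,c,[(np.round(r["at"],1).tolist(),round(r["conf"],2)) for r in pinpoint(c,n)[:2]])
chain([dip(170)])
```

```text
[463.98814538 181.13772697 348.58353154] [-18.6 -42.9 127.1  48.1  81.8  14.7] 27.915176038085598 25.7
pipette_tip [448.3 159.5 183.9] [array([312.5, 217.2]), array([256.8, 231.2])]
pipette_grip [457.  172.1 357.2] [array([305.5, 155.8]), array([240.7, 219.1])]
pipette_tip scene [([313.0, 216.1], 0.93)]
pipette_grip scene [([361.1, 182.4], 0.15)]
pipette_tip top []
pipette_grip top [([242.4, 219.7], 0.71)]
to [509.7 332.5 336.4] dp [0.436, -0.247, 0.62] ang [0.001, 0.028, 0.001]
```

Request:
{"fn": "step_arm", "kwargs": {"targets": [{"dp": [0.03, -0.015, 0.04], "angular": [0, 0.002, 0], "fingers": 1}, {"dp": [0.09, -0.05, 0.12], "angular": [0, 0.006, 0], "fingers": 1}, {"dp": [0.17, -0.095, 0.24], "angular": [0, 0.01, 0], "fingers": 1}, {"dp": [0.26, -0.145, 0.37], "angular": [0, 0.016, 0], "fingers": 1}, {"dp": [0.34, -0.19, 0.48], "angular": [0, 0.021, 0], "fingers": 1}, {"dp": [0.4, -0.225, 0.57], "angular": [0, 0.025, 0], "fingers": 1}, {"dp": [0.43, -0.244, 0.612], "angular": [0, 0.028, 0], "fingers": 1}, {"dp": [0.436, -0.247, 0.62], "angular": [0, 0.028, 0], "fingers": 1}]}}

```text
time: 27.0
tool_pos: [508.9, 333.5, 335.7]
tcp_rot: [179.8, -55.0, 55.7]
ft_force: [-0.2, -0.7, -0.6]
finger_gap: 27.7
grip_force: 59.1
```

```bash
cat > t.py <<'E'
from plan import *
s=sense(); p,R=pose(); print(p,s["joint_pos"].round(1),s["finger_gap"],s["time"])
for n,x in (("pipette_tip",TIP),("pipette_grip",(-.7,-.7,-14.3))):
    X=p+R.apply(x); print(n,X.round(1),[proj(c,X).round(1) for c in("scene","top")])
for c in ("scene","top"):
    snapshot(c)
    for n in ("pipette_tip","pipette_grip","pipette_mid","beaker"): print(n,c,[(np.round(r["at"],1).tolist(),round(r["conf"],2)) for r in pinpoint(c,n)[:2]])
chain([dip(100),dip(20)])
E
python3 t.py; python3 bk.py | head -2
```

```text
[508.9381177  333.53337171 335.67140283] [  6.  -33.6 125.5  48.3  56.5  24.3] 27.74835871435052 27.0
pipette_tip [501.5 323.9 169.2] [array([248.1, 242.1]), array([200.6, 211.7])]
pipette_grip [501.5 323.9 343.3] [array([240.4, 177.8]), array([179.6, 200. ])]
pipette_tip scene []
pipette_grip scene [([241.4, 179.6], 0.63)]
pipette_mid scene [([242.5, 194.3], 0.62), ([283.3, 253.2], 0.43)]
beaker scene [([252.7, 292.7], 0.53)]
pipette_tip top []
pipette_grip top [([179.9, 200.1], 0.48)]
pipette_mid top [([189.3, 204.3], 0.66)]
beaker top [([191.7, 255.0], 0.83)]
to [509.7 332.5 266.4] dp [-0.287, 0.0, 0.2] ang [0.001, -0.0, 0.001]
to [509.7 332.5 186.4] dp [-0.327, 0.001, 0.23] ang [-0.0, -0.0, -0.0]
beaker 0.92 [185.9 253.9] [378.4 381.7] 31.8125 586.0
beaker 0.52 [261.9 203.1] [544.8 159.6] 196.125 302.0
```

Request:
{"fn": "step_arm", "kwargs": {"targets": [{"dp": [-0.02, 0, 0.015], "angular": [0, 0, 0], "fingers": 1}, {"dp": [-0.06, 0, 0.045], "angular": [0, 0, 0], "fingers": 1}, {"dp": [-0.11, 0, 0.08], "angular": [0, 0, 0], "fingers": 1}, {"dp": [-0.17, 0, 0.12], "angular": [0, 0, 0], "fingers": 1}, {"dp": [-0.23, 0, 0.16], "angular": [0, 0, 0], "fingers": 1}, {"dp": [-0.27, 0, 0.19], "angular": [0, 0, 0], "fingers": 1}, {"dp": [-0.287, 0, 0.2], "angular": [0, 0, 0], "fingers": 1}, {"dp": [-0.287, 0, 0.2], "angular": [0, 0, 0], "fingers": 1}]}}

```text
time: 28.65
tool_pos: [509.4, 332.8, 266.1]
tcp_rot: [179.8, -55.0, 55.7]
ft_force: [-0.3, 0.0, -1.6]
finger_gap: 27.9
grip_force: 59.1
```

Request:
{"fn": "step_arm", "kwargs": {"targets": [{"dp": [-0.03, 0, 0.021], "angular": [0, 0, 0], "fingers": 1}, {"dp": [-0.08, 0, 0.056], "angular": [0, 0, 0], "fingers": 1}, {"dp": [-0.13, 0, 0.091], "angular": [0, 0, 0], "fingers": 1}, {"dp": [-0.19, 0, 0.134], "angular": [0, 0, 0], "fingers": 1}, {"dp": [-0.25, 0, 0.176], "angular": [0, 0, 0], "fingers": 1}, {"dp": [-0.3, 0, 0.211], "angular": [0, 0, 0], "fingers": 1}, {"dp": [-0.327, 0, 0.23], "angular": [0, 0, 0], "fingers": 1}, {"dp": [-0.327, 0, 0.23], "angular": [0, 0, 0], "fingers": 1}]}}

```text
time: 29.65
tool_pos: [509.2, 332.7, 185.2]
tcp_rot: [179.9, -55.0, 55.6]
ft_force: [-0.5, 0.4, -1.1]
finger_gap: 27.9
grip_force: 59.1
```

```bash
python3 t.py
```

```text
[509.23438103 332.72944459 185.17133673] [  5.9 -22.9 134.8  61.8  45.    3.2] 27.863245245504174 29.65
pipette_tip [501.6 323.1  18.8] [array([253.8, 287.9]), array([214.4, 219.1])]
pipette_grip [501.8 323.2 192.8] [array([247.4, 234. ]), array([198.5, 210.2])]
pipette_tip scene []
pipette_grip scene []
pipette_mid scene []
beaker scene [([271.1, 334.1], 0.76), ([252.0, 294.1], 0.37)]
pipette_tip top []
pipette_grip top [([200.3, 210.2], 0.56)]
pipette_mid top [([199.1, 210.9], 0.61)]
beaker top [([192.6, 254.7], 0.61)]
to [509.7 332.5 266.4] dp [0.326, 0.002, -0.23] ang [0.001, -0.0, 0.001]
to [509.7 332.5 186.4] dp [-0.328, 0.001, 0.229] ang [-0.0, -0.0, -0.0]
```

Request:
{"fn": "step_arm", "kwargs": {"targets": [{"dp": [0, 0, 0], "angular": [0, 0, 0], "fingers": 1}, {"dp": [0, 0, 0], "angular": [0, 0, 0], "fingers": 1}, {"dp": [0, 0, 0], "angular": [0, 0, 0], "fingers": 1}, {"dp": [0, 0, 0], "angular": [0, 0, 0], "fingers": 1}, {"dp": [0, 0, 0], "angular": [0, 0, 0], "fingers": 1}, {"dp": [0, 0, 0], "angular": [0, 0, 0], "fingers": 1}, {"dp": [0, 0, 0], "angular": [0, 0, 0], "fingers": 1}, {"dp": [0, 0, 0], "angular": [0, 0, 0], "fingers": 1}]}}

```text
time: 31.15
tool_pos: [509.7, 332.8, 186.3]
tcp_rot: [179.8, -55.0, 55.7]
ft_force: [0.5, -0.1, -0.9]
finger_gap: 28.0
grip_force: 59.1
```

Request:
{"fn": "step_arm", "kwargs": {"targets": [{"dp": [0.03, 0, -0.021], "angular": [0, 0, 0], "fingers": 1}, {"dp": [0.09, 0, -0.063], "angular": [0, 0, 0], "fingers": 1}, {"dp": [0.17, 0, -0.119], "angular": [0, 0, 0], "fingers": 1}, {"dp": [0.27, 0, -0.189], "angular": [0, 0, 0], "fingers": 1}, {"dp": [0.37, 0, -0.259], "angular": [0, 0, 0], "fingers": 1}, {"dp": [0.47, 0, -0.329], "angular": [0, 0, 0], "fingers": 1}, {"dp": [0.57, 0, -0.4], "angular": [0, 0, 0], "fingers": 1}, {"dp": [0.63, 0, -0.44], "angular": [0, 0, 0], "fingers": 1}]}}

```text
time: 32.15
tool_pos: [509.7, 333.1, 342.4]
tcp_rot: [179.6, -55.1, 55.8]
ft_force: [0.7, 0.5, -0.6]
finger_gap: 28.1
grip_force: 59.1
```

```bash
cat > r.py <<'E'
from plan import *
# rest poses for second placing: pipette point grip (-.7,-.7,-14.3) -> G
F=down(55.5,40).as_matrix()
def back(slope,norm,lat=0):
    R=down(55.5,5); return MID+F@np.array([38+slope,lat,-norm])-R.apply((-.7,-.7,-14.3)),R
if __name__=="__main__":
    print(pose()[0],sense()["time"])
    chain([((465,180,350),down(55.5,50)),((455,40,330),down(55.5,30)),back(20,60),back(20,4)])
E
python3 r.py
```

```text
[509.69684462 333.13163637 342.3677913 ] 32.15
to [465. 180. 350.] dp [-0.403, 0.25, -0.643] ang [0.001, -0.028, 0.001]
to [455.  40. 330.] dp [-0.465, 0.355, -0.4] ang [-0.0, -0.112, 0.0]
to [441.5  11.2 182.1] dp [-0.505, 0.026, 0.563] ang [-0.0, -0.138, 0.0]
to [461.9  40.9 139.2] dp [0.161, -0.0, 0.23] ang [-0.0, -0.0, 0.0]
```

Request:
{"fn": "step_arm", "kwargs": {"targets": [{"dp": [-0.03, 0.015, -0.045], "angular": [0, -0.002, 0], "fingers": 1}, {"dp": [-0.08, 0.05, -0.13], "angular": [0, -0.006, 0], "fingers": 1}, {"dp": [-0.16, 0.1, -0.25], "angular": [0, -0.01, 0], "fingers": 1}, {"dp": [-0.24, 0.15, -0.38], "angular": [0, -0.016, 0], "fingers": 1}, {"dp": [-0.31, 0.195, -0.5], "angular": [0, -0.021, 0], "fingers": 1}, {"dp": [-0.37, 0.23, -0.59], "angular": [0, -0.025, 0], "fingers": 1}, {"dp": [-0.4, 0.248, -0.635], "angular": [0.001, -0.028, 0.001], "fingers": 1}, {"dp": [-0.403, 0.25, -0.643], "angular": [0.001, -0.028, 0.001], "fingers": 1}]}}

```text
time: 33.15
tool_pos: [464.8, 179.2, 347.2]
tcp_rot: [-179.7, -50.0, 55.3]
ft_force: [-0.5, 0.7, -0.2]
finger_gap: 28.1
grip_force: 59.1
```

Request:
{"fn": "step_arm", "kwargs": {"targets": [{"dp": [-0.03, 0.025, -0.03], "angular": [0, -0.01, 0], "fingers": 1}, {"dp": [-0.1, 0.075, -0.09], "angular": [0, -0.025, 0], "fingers": 1}, {"dp": [-0.18, 0.14, -0.16], "angular": [0, -0.045, 0], "fingers": 1}, {"dp": [-0.27, 0.2, -0.23], "angular": [0, -0.065, 0], "fingers": 1}, {"dp": [-0.36, 0.27, -0.31], "angular": [0, -0.085, 0], "fingers": 1}, {"dp": [-0.43, 0.33, -0.37], "angular": [0, -0.103, 0], "fingers": 1}, {"dp": [-0.46, 0.352, -0.396], "angular": [0, -0.112, 0], "fingers": 1}, {"dp": [-0.465, 0.355, -0.4], "angular": [0, -0.112, 0], "fingers": 1}]}}

```text
time: 34.15
tool_pos: [454.9, 40.3, 327.9]
tcp_rot: [-179.9, -29.8, 55.5]
ft_force: [-0.2, 0.2, -0.6]
finger_gap: 27.8
grip_force: 59.1
```

Request:
{"fn": "step_arm", "kwargs": {"targets": [{"dp": [-0.04, 0.002, 0.03], "angular": [0, -0.015, 0], "fingers": 1}, {"dp": [-0.11, 0.005, 0.1], "angular": [0, -0.04, 0], "fingers": 1}, {"dp": [-0.2, 0.01, 0.2], "angular": [0, -0.065, 0], "fingers": 1}, {"dp": [-0.3, 0.015, 0.32], "angular": [0, -0.09, 0], "fingers": 1}, {"dp": [-0.39, 0.02, 0.42], "angular": [0, -0.11, 0], "fingers": 1}, {"dp": [-0.46, 0.024, 0.51], "angular": [0, -0.128, 0], "fingers": 1}, {"dp": [-0.5, 0.026, 0.555], "angular": [0, -0.138, 0], "fingers": 1}, {"dp": [-0.505, 0.026, 0.563], "angular": [0, -0.138, 0], "fingers": 1}]}}

```text
time: 35.15
tool_pos: [440.5, 11.8, 179.2]
tcp_rot: [-179.8, -5.0, 55.6]
ft_force: [-0.5, -0.5, -0.7]
finger_gap: 27.7
grip_force: 59.1
```

Run:
```python
from r import *
s=sense(); p,R=pose(); print(p,s["joint_pos"].round(1),s["tcp_rot"].round(1),s["finger_gap"],s["time"])
for n,x in (("pipette_tip",TIP),("pipette_grip",(-.7,-.7,-14.3))):
    X=p+R.apply(x); print(n,X.round(1),[proj(c,X).round(1) for c in("scene","top")])
for c in ("scene","top"):
    snapshot(c)
    for n in ("pipette_tip","pipette_grip"): print(n,c,[(np.round(r["at"],1).tolist(),round(r["conf"],2)) for r in pinpoint(c,n)[:2]])
chain([back(20,4),back(8,1.5)])
```

```text
[440.46210856  11.82099372 179.24600625] [ -9.  -19.3 115.8   4.6  81.6  24.8] [-179.8   -5.    55.6] 27.702043926243 35.15
pipette_tip [362.9 -99.1  81.6] [array([393.8, 220.9]), array([346.9, 265.6])]
pipette_grip [438.8  10.6 193.4] [array([352.6, 193.4]), array([310.4, 235.6])]
pipette_tip scene [([392.5, 218.7], 0.82), ([255.0, 293.0], 0.26)]
pipette_grip scene [([354.2, 193.7], 0.53)]
pipette_tip top [([212.9, 217.9], 0.15)]
pipette_grip top []
to [461.9  40.9 139.2] dp [0.163, -0.001, 0.223] ang [-0.0, -0.0, -0.0]
to [457.6  34.7 129.5] dp [-0.042, 0.0, 0.045] ang [-0.0, -0.0, -0.0]
```

Request:
{"fn": "step_arm", "kwargs": {"targets": [{"dp": [0.015, 0, 0.02], "angular": [0, 0, 0], "fingers": 1}, {"dp": [0.045, 0, 0.06], "angular": [0, 0, 0], "fingers": 1}, {"dp": [0.08, 0, 0.11], "angular": [0, 0, 0], "fingers": 1}, {"dp": [0.115, 0, 0.155], "angular": [0, 0, 0], "fingers": 1}, {"dp": [0.145, 0, 0.195], "angular": [0, 0, 0], "fingers": 1}, {"dp": [0.157, 0, 0.215], "angular": [0, 0, 0], "fingers": 1}, {"dp": [0.163, 0, 0.223], "angular": [0, 0, 0], "fingers": 1}, {"dp": [0.163, 0, 0.223], "angular": [0, 0, 0], "fingers": 1}]}}

```text
time: 36.45
tool_pos: [461.5, 41.1, 138.4]
tcp_rot: [-179.9, -5.0, 55.5]
ft_force: [0.5, -0.7, -0.9]
finger_gap: 27.9
grip_force: 59.1
```

Request:
{"fn": "step_arm", "kwargs": {"targets": [{"dp": [-0.006, 0, 0.006], "angular": [0, 0, 0], "fingers": 1}, {"dp": [-0.012, 0, 0.013], "angular": [0, 0, 0], "fingers": 1}, {"dp": [-0.018, 0, 0.02], "angular": [0, 0, 0], "fingers": 1}, {"dp": [-0.024, 0, 0.027], "angular": [0, 0, 0], "fingers": 1}, {"dp": [-0.032, 0, 0.034], "angular": [0, 0, 0], "fingers": 1}, {"dp": [-0.042, 0, 0.043], "angular": [0, 0, 0], "fingers": 1}, {"dp": [-0.042, 0, 0.045], "angular": [0, 0, 0], "fingers": 1}, {"dp": [-0.042, 0, 0.045], "angular": [0, 0, 0], "fingers": 1}]}}

```text
time: 37.45
tool_pos: [457.1, 34.8, 128.6]
tcp_rot: [-179.9, -5.0, 55.5]
ft_force: [0.4, 0.8, -0.2]
finger_gap: 27.9
grip_force: 59.1
```

Run:
```python
from r import *
s=sense(); p,R=pose(); print(p,s["ft_force"],s["finger_gap"],s["time"])
G=p+R.apply((-.7,-.7,-14.3)); T=p+R.apply(TIP); print("slope,lat,depth grip",F.T@(G-MID)-[38,0,0],"tip",F.T@(T-MID)+[136,0,0])
for n,X in (("pipette_tip",T),("pipette_grip",G)): print(n,X.round(1),[proj(c,X).round(1) for c in("scene","top")])
for c in ("scene","top"):
    snapshot(c)
    for n in ("pipette_tip","pipette_grip"): print(n,c,[(np.round(r["at"],1).tolist(),round(r["conf"],2)) for r in pinpoint(c,n)[:2]])
chain([back(8,0)])
```

```text
[457.08495618  34.82086066 128.58734308] [ 0.44351025  0.8465619  -0.24714616] 27.87760243960139 37.45
slope,lat,depth grip [ 7.28353755 -0.48389187 -0.86947774] tip [ 7.22988767 -0.94194366 -0.95404439]
pipette_tip [379.5 -76.1  31. ] [array([383.1, 235.6]), array([338.2, 260.4])]
pipette_grip [455.4  33.6 142.8] [array([341.9, 209.8]), array([302.8, 231.4])]
pipette_tip scene [([384.8, 234.6], 0.57)]
pipette_grip scene [([343.6, 207.2], 0.73)]
pipette_tip top []
pipette_grip top []
to [458.1  35.4 128.4] dp [0.005, 0.002, 0.002] ang [-0.001, 0.0, 0.0]
```

Request:
{"fn": "step_arm", "kwargs": {"targets": [{"dp": [0.002, 0, 0.002], "angular": [0, 0, 0], "fingers": 1}, {"dp": [0.003, 0, 0.004], "angular": [0, 0, 0], "fingers": 1}, {"dp": [0.003, 0, 0.004], "angular": [0, 0, 0], "fingers": 0.6}, {"dp": [0.003, 0, 0.004], "angular": [0, 0, 0], "fingers": 0.5}, {"dp": [0.003, 0, 0.004], "angular": [0, 0, 0], "fingers": 0.4}, {"dp": [0.003, 0, 0.004], "angular": [0, 0, 0], "fingers": 0.2}, {"dp": [0.003, 0, 0.004], "angular": [0, 0, 0], "fingers": 0}, {"dp": [0.003, 0, 0.004], "angular": [0, 0, 0], "fingers": 0}]}}

```text
time: 38.75
tool_pos: [457.5, 35.4, 127.9]
tcp_rot: [-179.9, -5.0, 55.5]
ft_force: [-0.4, -0.2, 0.1]
finger_gap: 85.4
grip_force: 0.0
```

Request:
{"fn": "step_arm", "kwargs": {"targets": [{"dp": [0, 0, 0], "angular": [0, 0, 0], "fingers": 0}, {"dp": [0, 0, -0.05], "angular": [0, 0, 0], "fingers": 0}, {"dp": [0, 0, -0.12], "angular": [0, 0, 0], "fingers": 0}, {"dp": [0, 0, -0.22], "angular": [0, 0, 0], "fingers": 0}, {"dp": [0, 0, -0.35], "angular": [0, 0, 0], "fingers": 0}, {"dp": [0, 0, -0.48], "angular": [0, 0, 0], "fingers": 0}, {"dp": [0, 0, -0.58], "angular": [0, 0, 0], "fingers": 0}, {"dp": [0, 0, -0.65], "angular": [0, 0, 0], "fingers": 0}]}}

```text
time: 39.75
tool_pos: [451.8, 25.8, 259.7]
tcp_rot: [180.0, -5.1, 55.5]
ft_force: [-0.6, -0.1, 0.2]
finger_gap: 85.5
grip_force: 0.0
```

Request:
{"fn": "step_arm", "kwargs": {"targets": [{"dp": [-0.05, 0.05, -0.03], "angular": [0, 0, 0], "fingers": 0}, {"dp": [-0.15, 0.15, -0.06], "angular": [0, 0, 0], "fingers": 0}, {"dp": [-0.25, 0.25, -0.1], "angular": [0, 0, 0], "fingers": 0}, {"dp": [-0.3, 0.4, -0.1], "angular": [0, 0, 0], "fingers": 0}, {"dp": [-0.3, 0.55, -0.1], "angular": [0, 0, 0], "fingers": 0}, {"dp": [-0.3, 0.7, -0.1], "angular": [0, 0, 0], "fingers": 0}, {"dp": [-0.3, 0.8, -0.1], "angular": [0, 0, 0], "fingers": 0}, {"dp": [-0.3, 0.8, -0.1], "angular": [0, 0, 0], "fingers": 0}]}}

```text
time: 40.75
tool_pos: [548.3, -116.7, 270.4]
tcp_rot: [-179.8, -4.9, 55.4]
ft_force: [-0.6, 0.4, 0.7]
finger_gap: 85.1
grip_force: 0.0
```

```bash
python3 - <<'E'
from r import *
print(sense()["time"])
for c in ("scene","top"):
    im=snapshot(c); cv2.imwrite(f"pics/end_{c}.png",im); old=cv2.imread(f"pics/g6_{c}_full.png")
    for n,y in (("pipette_tip",136),("pipette_mid",0),("pipette_grip",-38)):
        print(n,c,proj(c,MID+F@np.array([-y,0,0])).round(1),[(np.round(r["at"],1).tolist(),round(r["conf"],2)) for r in pinpoint(c,n)[:2]])
    x0,y0,x1,y1={"scene":(325,195,372,235),"top":(285,215,325,255)}[c]
    d=np.abs(im[y0:y1,x0:x1].astype(int)-old[y0:y1,x0:x1]).sum(2); print("diff to first seating",d.mean(),np.percentile(d,98))
    # yellow knob
    for t,q in(("now",im),("first",old)):
        h=cv2.cvtColor(q,cv2.COLOR_BGR2HSV)[y0-10:y1,x0-10:x1]; m=(h[...,1]>130)&(h[...,0]>15)&(h[...,0]<32); ys,xs=np.nonzero(m); print(t,"knob",xs.mean()+x0-10,ys.mean()+y0-10,len(xs))
E
python3 bk.py | head -3
```

```text
40.75
pipette_tip scene [384.3 236.6] [([382.5, 234.9], 0.83), ([353.2, 216.0], 0.61)]
pipette_mid scene [352.9 217. ] [([355.7, 216.6], 0.84), ([356.7, 250.6], 0.59)]
pipette_grip scene [343.5 211.1] [([343.9, 213.9], 0.79)]
diff to first seating 40.500531914893614 323.2600000000002
now knob 332.44444444444446 204.48148148148147 27
first knob 332.34615384615387 204.53846153846155 26
pipette_tip top [339.6 261.2] []
pipette_mid top [312.5 239.1] [([314.8, 240.8], 0.93)]
pipette_grip top [304.3 232.4] [([302.9, 236.8], 0.9)]
diff to first seating 18.631875 57.039999999999964
now knob 294.0 225.5 26
first knob 294.04 225.4 25
beaker 0.84 [209.8 215.1] [503.  330.2] 31.375 532.0
beaker 0.55 [186.  255.7] [379.1 382. ] 40.6875 564.0
[(array([194.4, 254.5]), 0.96, array([388., 384.,   0.])), (array([212.6, 218.4]), 0.78, array([506., 334.,   0.]))]
```

Run:
```python
from r import *
a=cv2.imread("pics/top0.png").astype(np.float32); b=cv2.imread("pics/end_top.png").astype(np.float32)
for n,(x,y) in dict(beaker=(210,218),green=(190,256),flask=(264,203),red=(251,244),timer=(348,177)).items():
    A,B=[cv2.GaussianBlur(cv2.cvtColor(i[y-20:y+20,x-20:x+20],cv2.COLOR_BGR2GRAY),(0,0),1) for i in(a,b)]
    print(n,cv2.phaseCorrelate(A,B,cv2.createHanningWindow((40,40),cv2.CV_32F)),np.abs(A-B).mean())
hand_in()
```

```text
beaker ((-0.011702446955787593, -0.04541494436498894), 1.039959892332554) 0.24264015
green ((-0.05970027812530887, 0.03337061313568768), 1.0498276795446873) 0.25617427
flask ((-0.15733886607818093, 0.025973560953691077), 1.0059685456752776) 0.2774068
red ((0.035220976852727404, -0.05677018628511732), 1.0439645570516587) 0.24680245
timer ((-0.7170009159717914, 0.14151272201770482), 0.5385897746682167) 8.726879
the job is handed in; nothing more can be done
```

The job is handed in at about 41 s of the 64 s limit. The pipette was drawn out, seated in the rest and let go, then dipped upright in the beaker (tip computed at about 19 mm, held over 1 s, no contact felt) and laid back with its knob at the same image position as the first seating. Image comparison shows the beaker, green beaker, flask and red-cap bottle unmoved; the timer's comparison was inconclusive, probably because the arm overlapped that view, and the first lay-in briefly pressed about 53 N at the wrist.

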